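# Swing the red tool tray home round its corner pin

### The arm

A 6-joint arm with a two-finger parallel gripper is mounted at the origin on the work surface. World frame = base frame: x ahead of the robot, y to its left, z up, the work surface at z = 0. Lengths are in m, angles in rad, forces in N, time in s.
With the tool pointing down it reaches from about 0.35 to 0.875 m from the base axis. Payload 4.2 kg.
Tool frame: the origin (TCP) lies midway between the tips of the shut fingers; the grasp point (between the pads) lies 19 mm behind it; x points along the fingers, y is the direction in which the jaws open and shut, and the axes are right-handed (so a half turn about x gives the same grasp; the last joint's range is limited). The gripper opens to 87 mm and grips with 3 to 60 N. Pads are 19 mm wide; open, the fingers measure 117 mm over their backs; the gripper's body (75 mm by 190 mm) begins 51 mm behind the grasp point.
Start: joints at [-0.961, 0.385, 0.008, 0, -1.194, -0.259], TCP at [0.215, -0.587, 0.223] pointing down, gripper open.
Joint ranges: [-3.14, 3.14], [-1.21, 2.06], [-1.07, 1.41], [-3.16, 2.05], [-2.99, -0.16], [-3.1, 3.1]. Speed limits (rad/s): [2.79, 2.79, 3.14, 3.14, 3.14, 3.14].

### API

Orientations are given as a 3x3 rotation matrix whose columns are the frame's x, y, z axes.
In Python, from plant import * gives the robot as it stands.
- The arm moves only by the tool send_rows, never from a script. Its argument "rows" is a list of rows, each an object of numbers: "tx", "ty", "tz": the shift along the tool's x, y, z in mm; "ax", "ay", "az": the turn, a rotation vector about the tool's x, y, z in degrees; "claw": the finger opening in mm, from 0 to 87. A call has 1 to 10 rows; each row shifts and turns the commanded pose from where the row before left it, along the tool's axes as they then stand; what a row does not reach is not made up. A row lasts 1/12 s, in which the tool goes at most 41.7 mm and 7.16 degrees, less where a joint would pass 70% of its speed; a pose out of reach is approached as far as the arm can. A call is refused whole if a number of a shift passes 41.7 or a number of a turn 7.16, either way. A call with a gripper value outside its range is refused whole. The fingers move at their own pace and stop on an object; "force" is the grip in N (left out, the last holds). Time passes only in rows, so rows that do not move let the fingers close. It gives the time, the measured TCP pose, the force and the opening at its end, in the units of the state.
- state(): the state, without advancing time (a new reading comes with each control period).
- grab_frame(name): name is "scene" or "top" or "wrist"; returns the picture (480x640x3 uint8, red, green, blue); there is no depth.
- camera_params(name): a dict with "vertical_fov" (degrees; the focal length in pixels is half the picture's height over the tangent of half this angle, whatever the lens; pixels are square), "cx", "cy" (the principal point, pixels), "k1" (the pictures are not rectified: a ray, as slopes to the right and down, at radius r is drawn at 1 + k1 r^2 times it, then the intrinsics apply), "origin" and "rotation" of the camera in the world. Camera axes: x right, y down, z forward; pixel columns grow to the right and rows downward; lengths in m; the calibration is good to about 2 mm. A picture is of the moment at which its call begins: read the wrist's pose just before it. camera_params takes no time and is no camera call; for the wrist camera it gives the pose at the moment of the call.
- hand_in(): hands the job in, once; it reports no verdict.
The state is a dict: "time": time; "qpos": joint angles; "dq": joint speeds; "joint_efforts": joint torques, N m; "ee_pos": TCP position; "tcp_rot": TCP orientation; "wrist_force": force on the tool from outside, world axes, zero at the start; "torque": the same for the moment, N m; "width": finger opening in m.
Only numpy, scipy, OpenCV 4.12 (cv2) and the standard library are available. Lean on these libraries where they do the work, as an engineer would, in place of code of your own. Each camera call takes 0.05 s, during which the arm holds its last target. There are 200 camera calls.

### The job

The red tool tray is swung out of its bay. Turn it about a quarter turn, flat on the bench, by pushing its far corner around the corner held by the steel pin, until it lies square in the yellow taped bay beside that pin. Do not lift the tray, and leave the blue tray and the paint can where they are.

Things in the scene. Friction and masses are not known exactly. Their poses are not given: they have to be found in the camera images.
- red_center (a point): Centre, half-way up, of the red open metal tray with wrenches: 180 (its x) x 120 (its y) x 45 mm high, 0.3-0.6 kg, slides under a few N. x, y along its sides, z up. A fixed pin holds its corner at (-76, -46) mm from here in its x, y. Free corner at (90, 60). It starts 80-95 deg anticlockwise from above of home: push the outside of its long +y side near the free corner to turn it clockwise.
- bay_center (a point): Centre, on the bench, of the red tray's fixed bay: flat yellow tape 15 mm wide, 210 (x) x 150 (y) mm inside. With the tray home, its centre is above this point and its x, y point as these. The tray's upright steel pin, 12 mm thick, 62 mm high, stands at (-76, -46) mm from here in these axes, through a square sleeve in the tray's corner with 1.5 mm play.
- blue_center (a point): Centre, half-way up, of the blue metal tray full of small cylinders: same size, axes and kind of corner pin as the red one. It already lies home in its own yellow taped bay, on the other side of the bench, and stays there.
- paint_can: Loose paint can with an orange label, 86 mm diameter, 100 mm high, standing at one side of the bench clear of the trays; origin at the centre of its underside. A small jar with a brass lid (66 mm diameter, 90 mm high, not listed) stands at the other side.
Mind the look-alikes: they are no part of the job. Of the things shaped like the part that bears red_center, the red one is meant.

How it is judged:
By the outcome, as a careful person would: the job done as asked, in the order asked, and still so for the second after the job is handed in, with the robot touching nothing.
It also fails if it takes over 37 s, if anything falls off the work surface, if the arm or the gripper's body presses on something with over 40 N, if the wrist force passes 120 N, or if a joint passes its speed limit or range.

## Working session

There is one attempt and no reset: what is moved stays moved. The work goes in short steps, Python scripts to look and compute and a tool call to move; the robot and the scene stay as the last step left them, time stands still between calls to the robot, and variables do not carry over. Pictures are saved under pics/ and viewed, about 8 in all and at most 12, crops included, and the job is handed in when it is done.

Besides the shell and the picture viewer there is one more tool, called as name([rows], argument=value, ...), one row to a line, values as JSON. send_rows: Moves the arm, as the interface text tells. Its arguments: {"type":"object","properties":{"rows":{"type":"array","items":{"type":"object","properties":{"tx":{"type":"number"},"ty":{"type":"number"},"tz":{"type":"number"},"ax":{"type":"number"},"ay":{"type":"number"},"az":{"type":"number"},"claw":{"type":"number"}}}},"force":{"type":"number"}},"required":["rows"]}

```bash
mkdir -p pics; cat > h.py <<'E'
from plant import *
import numpy as np, cv2
def save(n,f):
    p=camera_params(n); im=grab_frame(n); cv2.imwrite('pics/'+f,cv2.cvtColor(im,cv2.COLOR_RGB2BGR)); return im,p
def K(p):
    f=240/np.tan(np.radians(p['vertical_fov'])/2); return f,p['cx'],p['cy'],p['k1']
def world(p,u,v,z):
    f,cx,cy,k=K(p); d=np.array([(u-cx)/f,(v-cy)/f]); s=d.copy()
    for _ in range(30): s=d/(1+k*(s@s))
    r=np.array(p['rotation'])@np.array([s[0],s[1],1]); o=np.array(p['origin']); return o+r*(z-o[2])/r[2]
def pix(p,X):
    f,cx,cy,k=K(p); c=np.array(p['rotation']).T@(np.array(X)-np.array(p['origin'])); s=c[:2]/c[2]; s=s*(1+k*(s@s)); return s*f+[cx,cy]
E
python3 - <<'E'
from h import *
for n in('top','scene'):
    im,p=save(n,n+'1.png'); print(n,p)
s=state(); print(s['time'],s['ee_pos'],s['tcp_rot'],s['wrist_force'])
E
```

```text
top {'vertical_fov': 51.73221702994081, 'cx': 310.48607871309355, 'cy': 226.96646559751798, 'k1': -0.010219710897368967, 'origin': array([0.32935874, 0.01439805, 1.43257006]), 'rotation': array([[ 0.02922148, -0.99635822,  0.08010244],
       [-0.99956627, -0.028834  ,  0.00598998],
       [-0.00365849, -0.08024273, -0.99676864]])}
scene {'vertical_fov': 55.761093355770676, 'cx': 325.72855687477966, 'cy': 237.50922020916735, 'k1': -0.05619314681081237, 'origin': array([ 0.93138852, -0.44453114,  0.9959255 ]), 'rotation': array([[ 6.65655164e-01,  5.98508392e-01, -4.45747582e-01],
       [ 7.46259463e-01, -5.33966102e-01,  3.97463227e-01],
       [-1.29022373e-04, -5.97216801e-01, -8.02079844e-01]])}
0.1 [ 0.2146106  -0.58642276  0.22159023] [[-7.50049701e-04 -3.43503472e-01  9.39151107e-01]
 [ 1.76623224e-03  9.39149452e-01  3.43504277e-01]
 [-9.99998159e-01  1.91640424e-03 -9.77018586e-05]] [0.82284959 0.635154   0.66978143]
```

View pics/top1.png

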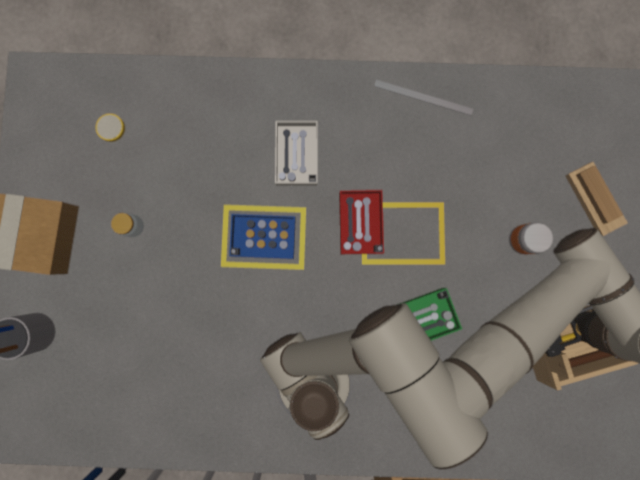

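View pics/scene1.png

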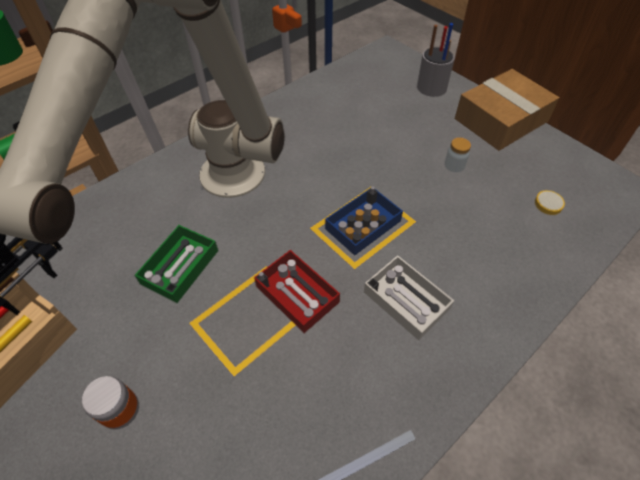

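The top view shows the red tray at px (340–384, 191–255) with its pin at the bottom right, around (378, 249). The empty bay spans (362–445, 202–265). The blue tray is at (264, 238), the white tray at (297, 153) and the can at (535, 238). The push goes on the tray's left side near (340, 198), through the gap to the white tray. Next I fit the poses.

```bash
cat > fit.py <<'E'
from h import *
from scipy.optimize import minimize
def masks(im,kind):
    h=cv2.cvtColor(im,cv2.COLOR_RGB2HSV).astype(int)
    if kind=='red': return ((h[...,0]<8)|(h[...,0]>172))&(h[...,1]>150)&(h[...,2]>50)
    if kind=='blue': return (h[...,0]>105)&(h[...,0]<125)&(h[...,1]>130)&(h[...,2]>40)
    return (h[...,0]>18)&(h[...,0]<32)&(h[...,1]>150)&(h[...,2]>110)
def big(m):
    n,l,st,_=cv2.connectedComponentsWithStats(m.astype(np.uint8)); i=1+np.argmax(st[1:,4]); return l==i
def hullmask(pts):
    a=np.zeros((480,640),np.uint8); cv2.fillConvexPoly(a,np.round(cv2.convexHull(np.float32(pts))*16).astype(np.int32),1,shift=4); return cv2.GaussianBlur(a.astype(np.float32),(0,0),1)
def R(t): return np.array([[np.cos(t),-np.sin(t)],[np.sin(t),np.cos(t)]])
def fit_tray(views,x0,kind='red'):
    T=[]
    for im,p in views:
        m=big(cv2.morphologyEx(masks(im,kind).astype(np.uint8),cv2.MORPH_CLOSE,np.ones((5,5))))
        v,u=np.nonzero(m); pts=cv2.convexHull(np.float32(np.c_[u,v])); T.append((p,hullmask(pts[:,0])))
    B=np.array([[a*.09,b*.06,c] for a in(-1,1) for b in(-1,1) for c in(0,.045)])
    def cost(x):
        e=0
        for p,t in T:
            w=np.c_[B[:,:2]@R(x[2]/ .1 if 0 else x[2]*10).T+x[:2],B[:,2]]
            e+=np.abs(hullmask([pix(p,q) for q in w])-t).sum()
        return e
    x=np.array(x0,float); x[2]/=10
    for s in(.015,.004): 
        r=minimize(cost,x,method='Nelder-Mead',options=dict(initial_simplex=[x]+[x+s*np.eye(3)[i] for i in range(3)],xatol=1e-5,fatol=.1)); x=r.x
    return [x[0],x[1],x[2]*10],r.fun
def fit_bay(im,p,x0):
    v,u=np.nonzero(masks(im,'y')); W=np.array([world(p,a,b,0)[:2] for a,b in zip(u,v)])
    W=W[np.abs(W-x0[:2]).max(1)<.15]
    def cost(x):
        q=np.abs((W-x[:2])@R(x[2]*10)); d=q-[.1125,.0825]; 
        sd=np.where((d>0).all(1),np.hypot(*np.maximum(d,0).T),d.max(1)); return np.minimum(np.abs(sd),.015).sum()
    x=np.array(x0,float); x[2]/=10
    for s in(.01,.004):
        r=minimize(cost,x,method='Nelder-Mead',options=dict(initial_simplex=[x]+[x+s*np.eye(3)[i] for i in range(3)],xatol=1e-5,fatol=1e-5)); x=r.x
    return [x[0],x[1],x[2]*10],r.fun/len(W),len(W)
E
cat > m1.py <<'E'
from fit import *
V={}
for n in('top','scene'): V[n]=(cv2.cvtColor(cv2.imread(f'pics/{n}1.png'),cv2.COLOR_BGR2RGB),camera_params(n))
p=V['top'][1]
c=world(p,362,223,.03); b=world(p,404,234,0); bl=world(p,264,238,0.02)
pin=np.array([-.076,-.046])
for name,vs in(('top',[V['top']]),('scene',[V['scene']]),('both',list(V.values()))):
    x,f=fit_tray(vs,[c[0],c[1],0.0]); print('red',name,np.round(x[:2],4),np.degrees(x[2]),f,'pin',x[:2]+R(x[2])@pin)
for n in V:
    x,f,k=fit_bay(*V[n],[b[0],b[1],-np.pi/2]); print('bay',n,np.round(x[:2],4),np.degrees(x[2]),f,k,'pin',x[:2]+R(x[2])@pin)
x,f=fit_tray([V['top']],[bl[0],bl[1],-np.pi/2],'blue');print('blue',x,f)
print('can',world(p,537,238,.1),'white tray corners',world(p,318,185,.045),world(p,318,120,.045),'redUL',world(p,340,192,.045))
E
python3 m1.py
```

```text
red top [ 0.4604 -0.1218] 0.9220486894056504 249.0 pin [ 0.38514923 -0.16905549]
red scene [ 0.4594 -0.1197] 1.6288786726245477 251.0 pin [ 0.38478822 -0.16785629]
red both [ 0.4597 -0.1203] 2.48618259579639 537.0 pin [ 0.3857927  -0.16955558]
bay top [ 0.4362 -0.2444] -88.34331373376534 0.002818782904913111 777 pin [ 0.38797246 -0.16979472]
bay scene [ 0.4358 -0.2466] -88.05807542417244 0.0036388548769218185 1239 pin [ 0.38724327 -0.17222132]
blue [np.float64(0.41331796825875206), np.float64(0.15854390632004567), np.float64(-1.594032790736875)] 300.0
can [ 0.42427706 -0.58916798  0.1       ] white tray corners [0.56064851 0.0049525  0.045     ] [0.74862074 0.01020985 0.045     ] redUL [ 0.54244172 -0.05779378  0.045     ]
```

send_rows([
  {"ty":20.7,"tz":24.3,"claw":0},
  {"ty":20.7,"tz":24.3,"claw":0},
  {"ty":20.7,"tz":24.3,"claw":0},
  {"ty":20.7,"tz":24.3,"claw":0},
  {"ty":20.7,"tz":24.3,"claw":0},
  {"ty":20.7,"tz":24.3,"claw":0},
  {"ty":20.7,"tz":24.3,"claw":0},
  {"ty":20.7,"tz":24.3,"claw":0},
  {"ty":20.7,"tz":24.3,"claw":0},
  {"ty":20.7,"tz":24.3,"claw":0},
], force=30)

```text
$.rows[0]: bad value
```

send_rows([
  {"ty":20.7,"tz":24.3},
  {"ty":20.7,"tz":24.3},
  {"ty":20.7,"tz":24.3},
  {"ty":20.7,"tz":24.3},
  {"ty":20.7,"tz":24.3},
  {"ty":20.7,"tz":24.3},
  {"ty":20.7,"tz":24.3},
  {"ty":20.7,"tz":24.3},
  {"ty":20.7,"tz":24.3},
  {"ty":20.7,"tz":24.3},
])

```text
$.rows[0]: bad value
```

send_rows([
  {"ax":-7.14},
  {"ax":-7.14},
  {"ax":-7.14},
  {"ax":-7.14},
  {"ax":-7.14},
  {"ax":-7.14},
  {"ax":-7.14},
  {"ax":-7.14},
  {"ax":-7.14},
  {"ax":-7.14},
])

```text
$.rows[0]: bad value
```

```bash
cat > rel.py <<'E'
from h import *
pin=np.array([.3868,-.1695])
s=state(); r=np.array(s['tcp_rot']); a=np.degrees(np.arctan2(r[1,1],r[0,1]))%360
t=np.radians(a-180); q=np.array([[np.cos(t),np.sin(t)],[-np.sin(t),np.cos(t)]])@(np.array(s['ee_pos'][:2])-pin)
print(round(s['time'],2),'pos',np.round(s['ee_pos'],4),'theta',round(a-180,2),'rel pin mm in tool-tray frame',np.round(q*1e3,1),'down',np.round(r[:,0],3),'F',np.round(s['wrist_force'],1),s['width'])
E
python3 rel.py; python3 -c "
from h import *
save('wrist','w1.png')"
```

```text
0.1 pos [ 0.2146 -0.5864  0.2216] theta -69.91 rel pin mm in tool-tray frame [ 332.4 -304.9] down [-0.001  0.002 -1.   ] F [0.8 0.6 0.7] 0.08696285195097161
```

View pics/w1.png

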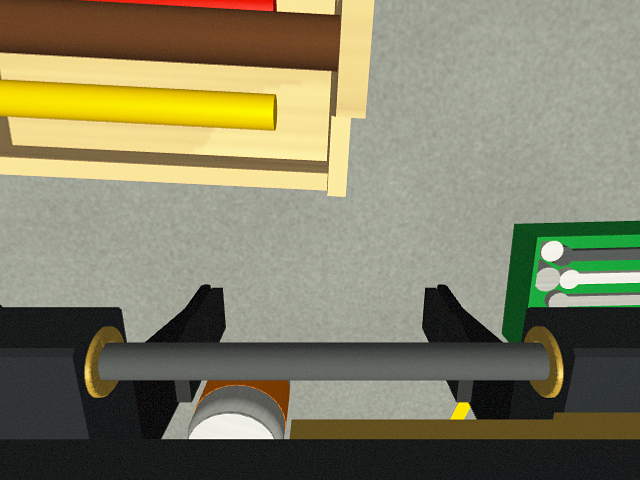

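The calls were refused because every row needs all its fields, so nothing moved. The wrist view is still the start pose: toolbox at upper left, green tray on the right.

send_rows([
  {"tx":0,"ty":20.7,"tz":24.3,"ax":0,"ay":0,"az":0,"claw":0},
  {"tx":0,"ty":20.7,"tz":24.3,"ax":0,"ay":0,"az":0,"claw":0},
  {"tx":0,"ty":20.7,"tz":24.3,"ax":0,"ay":0,"az":0,"claw":0},
  {"tx":0,"ty":20.7,"tz":24.3,"ax":0,"ay":0,"az":0,"claw":0},
  {"tx":0,"ty":20.7,"tz":24.3,"ax":0,"ay":0,"az":0,"claw":0},
  {"tx":0,"ty":20.7,"tz":24.3,"ax":0,"ay":0,"az":0,"claw":0},
  {"tx":0,"ty":20.7,"tz":24.3,"ax":0,"ay":0,"az":0,"claw":0},
  {"tx":0,"ty":20.7,"tz":24.3,"ax":0,"ay":0,"az":0,"claw":0},
  {"tx":0,"ty":20.7,"tz":24.3,"ax":0,"ay":0,"az":0,"claw":0},
  {"tx":0,"ty":20.7,"tz":24.3,"ax":0,"ay":0,"az":0,"claw":0},
], force=30)

```text
time: 0.98
ee_pos: [0.3722, -0.3075, 0.2225]
tcp_rot: [[-0.0, -0.344, 0.939], [0.0, 0.939, 0.344], [-1.0, 0.0, -0.0]]
wrist_force: [0.7, 0.0, -0.1]
width: 0.028
```

send_rows([
  {"tx":0,"ty":20.7,"tz":24.3,"ax":0,"ay":0,"az":0,"claw":0},
  {"tx":0,"ty":20.7,"tz":24.3,"ax":0,"ay":0,"az":0,"claw":0},
  {"tx":0,"ty":20.7,"tz":24.3,"ax":0,"ay":0,"az":0,"claw":0},
  {"tx":0,"ty":20.7,"tz":24.3,"ax":0,"ay":0,"az":0,"claw":0},
  {"tx":0,"ty":20.7,"tz":24.3,"ax":0,"ay":0,"az":0,"claw":0},
  {"tx":0,"ty":20.7,"tz":24.3,"ax":0,"ay":0,"az":0,"claw":0},
  {"tx":0,"ty":20.7,"tz":24.3,"ax":0,"ay":0,"az":0,"claw":0},
  {"tx":0,"ty":20.7,"tz":24.3,"ax":0,"ay":0,"az":0,"claw":0},
  {"tx":0,"ty":20.7,"tz":24.3,"ax":0,"ay":0,"az":0,"claw":0},
  {"tx":0,"ty":20.7,"tz":24.3,"ax":0,"ay":0,"az":0,"claw":0},
])

```text
time: 1.82
ee_pos: [0.5292, -0.0295, 0.2224]
tcp_rot: [[-0.0, -0.344, 0.939], [0.0, 0.939, 0.344], [-1.0, 0.0, -0.0]]
wrist_force: [-0.2, -0.2, 0.6]
width: 0.0003
```

send_rows([
  {"tx":0,"ty":0,"tz":0,"ax":-7.14,"ay":0,"az":0,"claw":0},
  {"tx":0,"ty":0,"tz":0,"ax":-7.14,"ay":0,"az":0,"claw":0},
  {"tx":0,"ty":0,"tz":0,"ax":-7.14,"ay":0,"az":0,"claw":0},
  {"tx":0,"ty":0,"tz":0,"ax":-7.14,"ay":0,"az":0,"claw":0},
  {"tx":0,"ty":0,"tz":0,"ax":-7.14,"ay":0,"az":0,"claw":0},
  {"tx":0,"ty":0,"tz":0,"ax":-7.14,"ay":0,"az":0,"claw":0},
  {"tx":0,"ty":0,"tz":0,"ax":-7.14,"ay":0,"az":0,"claw":0},
  {"tx":0,"ty":0,"tz":0,"ax":-7.14,"ay":0,"az":0,"claw":0},
  {"tx":0,"ty":0,"tz":0,"ax":-7.14,"ay":0,"az":0,"claw":0},
  {"tx":0,"ty":0,"tz":0,"ax":-7.14,"ay":0,"az":0,"claw":0},
])

```text
time: 2.65
ee_pos: [0.5287, -0.0311, 0.2223]
tcp_rot: [[-0.001, -0.999, -0.032], [0.0, -0.032, 0.999], [-1.0, 0.001, 0.0]]
wrist_force: [-0.9, -0.1, -0.4]
width: 0.0003
```

```bash
python3 rel.py
```

```text
2.65 pos [ 0.5287 -0.0311  0.2223] theta 1.85 rel pin mm in tool-tray frame [146.2 133.7] down [-0.001  0.    -1.   ] F [-0.9 -0.1 -0.4] 0.0003347943054265225
```

send_rows([
  {"tx":20.2,"ty":0,"tz":0,"ax":0,"ay":0,"az":0,"claw":0},
  {"tx":20.2,"ty":0,"tz":0,"ax":0,"ay":0,"az":0,"claw":0},
  {"tx":20.2,"ty":0,"tz":0,"ax":0,"ay":0,"az":0,"claw":0},
  {"tx":20.2,"ty":0,"tz":0,"ax":0,"ay":0,"az":0,"claw":0},
  {"tx":20.2,"ty":0,"tz":0,"ax":0,"ay":0,"az":0,"claw":0},
  {"tx":20.2,"ty":0,"tz":0,"ax":0,"ay":0,"az":0,"claw":0},
  {"tx":20.2,"ty":0,"tz":0,"ax":0,"ay":0,"az":0,"claw":0},
  {"tx":20.2,"ty":0,"tz":0,"ax":0,"ay":0,"az":0,"claw":0},
  {"tx":20.2,"ty":0,"tz":0,"ax":0,"ay":0,"az":0,"claw":0},
  {"tx":20.2,"ty":0,"tz":0,"ax":0,"ay":0,"az":0,"claw":0},
])

```text
time: 3.48
ee_pos: [0.5288, -0.0312, 0.0195]
tcp_rot: [[-0.0, -1.0, -0.026], [-0.0, -0.026, 1.0], [-1.0, 0.0, -0.0]]
wrist_force: [1.0, 0.0, -0.8]
width: 0.0002
```

send_rows([
  {"tx":0,"ty":0,"tz":-3,"ax":0,"ay":0,"az":0,"claw":0},
  {"tx":0,"ty":0,"tz":-3,"ax":0,"ay":0,"az":0,"claw":0},
  {"tx":0,"ty":0,"tz":-3,"ax":0,"ay":0,"az":0,"claw":0},
  {"tx":0,"ty":0,"tz":-3,"ax":0,"ay":0,"az":0,"claw":0},
  {"tx":0,"ty":0,"tz":-3,"ax":0,"ay":0,"az":0,"claw":0},
])

```text
time: 3.9
ee_pos: [0.5302, -0.0464, 0.0219]
tcp_rot: [[0.003, -1.0, -0.026], [0.0, -0.026, 1.0], [-1.0, -0.003, 0.0]]
wrist_force: [-0.8, -0.3, -0.4]
width: 0.0003
```

```bash
python3 rel.py; python3 -c "
from h import *
save('scene','s2.png')"
```

```text
3.9 pos [ 0.5302 -0.0464  0.0219] theta 1.5 rel pin mm in tool-tray frame [146.6 119.3] down [ 0.003  0.    -1.   ] F [-0.8 -0.3 -0.4] 0.0003211055178824278
```

View pics/s2.png

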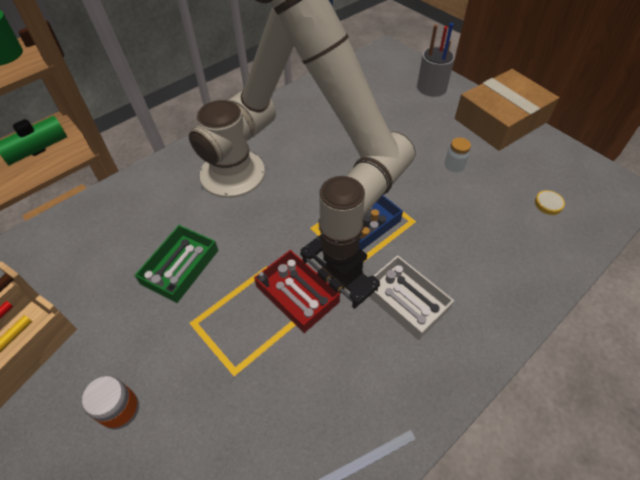

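The scene view shows the fingers down between the red tray (297, 290) and the white tray (408, 295), on the outside of the red tray's +y side, with nothing disturbed. I start the arc with 20°.

send_rows([
  {"tx":0,"ty":-3.9,"tz":-5.2,"ax":2,"ay":0,"az":0,"claw":0},
  {"tx":0,"ty":-3.9,"tz":-5.2,"ax":2,"ay":0,"az":0,"claw":0},
  {"tx":0,"ty":-3.9,"tz":-5.2,"ax":2,"ay":0,"az":0,"claw":0},
  {"tx":0,"ty":-3.9,"tz":-5.2,"ax":2,"ay":0,"az":0,"claw":0},
  {"tx":0,"ty":-3.9,"tz":-5.2,"ax":2,"ay":0,"az":0,"claw":0},
  {"tx":0,"ty":-3.9,"tz":-5.2,"ax":2,"ay":0,"az":0,"claw":0},
  {"tx":0,"ty":-3.9,"tz":-5.2,"ax":2,"ay":0,"az":0,"claw":0},
  {"tx":0,"ty":-3.9,"tz":-5.2,"ax":2,"ay":0,"az":0,"claw":0},
  {"tx":0,"ty":-3.9,"tz":-5.2,"ax":2,"ay":0,"az":0,"claw":0},
  {"tx":0,"ty":-3.9,"tz":-5.2,"ax":2,"ay":0,"az":0,"claw":0},
])

```text
time: 4.78
ee_pos: [0.5634, -0.1029, 0.021]
tcp_rot: [[0.004, -0.947, 0.32], [0.0, 0.32, 0.947], [-1.0, -0.004, 0.002]]
wrist_force: [4.6, 4.1, 1.0]
width: 0.0004
```

```bash
python3 rel.py
```

```text
4.78 pos [ 0.5634 -0.1029  0.021 ] theta -18.66 rel pin mm in tool-tray frame [146.  119.6] down [ 0.004  0.    -1.   ] F [4.6 4.1 1. ] 0.0004245271773462609
```

send_rows([
  {"tx":0,"ty":-3.9,"tz":-5.2,"ax":2,"ay":0,"az":0,"claw":0},
  {"tx":0,"ty":-3.9,"tz":-5.2,"ax":2,"ay":0,"az":0,"claw":0},
  {"tx":0,"ty":-3.9,"tz":-5.2,"ax":2,"ay":0,"az":0,"claw":0},
  {"tx":0,"ty":-3.9,"tz":-5.2,"ax":2,"ay":0,"az":0,"claw":0},
  {"tx":0,"ty":-3.9,"tz":-5.2,"ax":2,"ay":0,"az":0,"claw":0},
  {"tx":0,"ty":-3.9,"tz":-5.2,"ax":2,"ay":0,"az":0,"claw":0},
  {"tx":0,"ty":-3.9,"tz":-5.2,"ax":2,"ay":0,"az":0,"claw":0},
  {"tx":0,"ty":-3.9,"tz":-5.2,"ax":2,"ay":0,"az":0,"claw":0},
  {"tx":0,"ty":-3.9,"tz":-5.2,"ax":2,"ay":0,"az":0,"claw":0},
  {"tx":0,"ty":-3.9,"tz":-5.2,"ax":2,"ay":0,"az":0,"claw":0},
])

```text
time: 5.62
ee_pos: [0.5718, -0.167, 0.0206]
tcp_rot: [[0.001, -0.78, 0.625], [-0.0, 0.625, 0.78], [-1.0, -0.001, 0.0]]
wrist_force: [3.7, 0.7, -0.3]
width: 0.0005
```

send_rows([
  {"tx":0,"ty":-3.9,"tz":-5.2,"ax":2,"ay":0,"az":0,"claw":0},
  {"tx":0,"ty":-3.9,"tz":-5.2,"ax":2,"ay":0,"az":0,"claw":0},
  {"tx":0,"ty":-3.9,"tz":-5.2,"ax":2,"ay":0,"az":0,"claw":0},
  {"tx":0,"ty":-3.9,"tz":-5.2,"ax":2,"ay":0,"az":0,"claw":0},
  {"tx":0,"ty":-3.9,"tz":-5.2,"ax":2,"ay":0,"az":0,"claw":0},
  {"tx":0,"ty":-3.9,"tz":-5.2,"ax":2,"ay":0,"az":0,"claw":0},
  {"tx":0,"ty":-3.9,"tz":-5.2,"ax":2,"ay":0,"az":0,"claw":0},
  {"tx":0,"ty":-3.9,"tz":-5.2,"ax":2,"ay":0,"az":0,"claw":0},
  {"tx":0,"ty":-3.9,"tz":-5.2,"ax":2,"ay":0,"az":0,"claw":0},
  {"tx":0,"ty":-3.9,"tz":-5.2,"ax":2,"ay":0,"az":0,"claw":0},
])

```text
time: 6.45
ee_pos: [0.5595, -0.2306, 0.0206]
tcp_rot: [[0.0, -0.519, 0.854], [-0.0, 0.854, 0.519], [-1.0, -0.0, 0.0]]
wrist_force: [4.1, 0.6, 0.9]
width: 0.0002
```

```bash
python3 rel.py; cat > m2.py <<'E'
import sys
from fit import *
pinw=np.array([.3868,-.1695]); g=np.radians(float(sys.argv[1])); tag=sys.argv[2]
V={n:save(n,n+tag+'.png') for n in('top','scene')}
c=pinw-R(g)@np.array([-.076,-.046])
for name,vs in(('top',[V['top']]),('scene',[V['scene']])):
    x,f=fit_tray(vs,[*c,g]); print('red',name,np.round(x[:2],4),np.degrees(x[2]),f,'pin',x[:2]+R(x[2])@np.array([-.076,-.046]))
E
python3 m2.py -58 3; python3 - <<'E'
import cv2,numpy as np
a=cv2.imread('pics/top3.png')[120:340,220:500]; b=cv2.imread('pics/scene3.png')[170:390,130:470]
cv2.imwrite('pics/c3.png',np.hstack([a,b]))
E
```

```text
6.45 pos [ 0.5595 -0.2306  0.0206] theta -58.7 rel pin mm in tool-tray frame [141.9 115.8] down [ 0. -0. -1.] F [4.1 0.6 0.9] 0.00017993680231427297
red top [ 0.4556 -0.2172] -48.680682609222096 1255.0 pin [ 0.37089709 -0.19052436]
red scene [ 0.4261 -0.2396] -25.602343796020243 2693.575927734375 pin [ 0.33772596 -0.24825791]
```

View pics/c3.png

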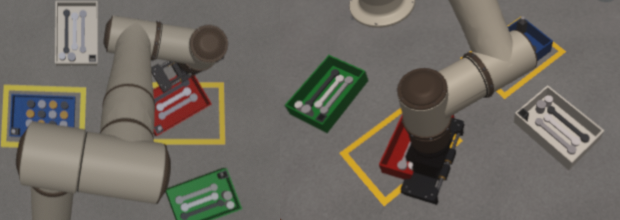

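The crops show the tray partway round, at (180, 105) in the left crop, with its fits spoiled by the arm covering it. The blue and white trays have not moved. I'll push about 24° more, then back off and measure.

send_rows([
  {"tx":0,"ty":-4,"tz":-5,"ax":2,"ay":0,"az":0,"claw":0},
  {"tx":0,"ty":-4,"tz":-5,"ax":2,"ay":0,"az":0,"claw":0},
  {"tx":0,"ty":-4,"tz":-5,"ax":2,"ay":0,"az":0,"claw":0},
  {"tx":0,"ty":-4,"tz":-5,"ax":2,"ay":0,"az":0,"claw":0},
  {"tx":0,"ty":-4,"tz":-5,"ax":2,"ay":0,"az":0,"claw":0},
  {"tx":0,"ty":-4,"tz":-5,"ax":2,"ay":0,"az":0,"claw":0},
  {"tx":0,"ty":-4,"tz":-5,"ax":2,"ay":0,"az":0,"claw":0},
  {"tx":0,"ty":-4,"tz":-5,"ax":2,"ay":0,"az":0,"claw":0},
  {"tx":0,"ty":-4,"tz":-5,"ax":2,"ay":0,"az":0,"claw":0},
  {"tx":0,"ty":-4,"tz":-5,"ax":2,"ay":0,"az":0,"claw":0},
])

```text
time: 7.38
ee_pos: [0.5282, -0.2862, 0.0203]
tcp_rot: [[-0.001, -0.196, 0.981], [0.0, 0.981, 0.196], [-1.0, 0.0, -0.001]]
wrist_force: [2.4, 1.4, -2.4]
width: 0.0004
```

send_rows([
  {"tx":0,"ty":-4,"tz":-5,"ax":2,"ay":0,"az":0,"claw":0},
  {"tx":0,"ty":-2,"tz":-2.5,"ax":1,"ay":0,"az":0,"claw":0},
  {"tx":0,"ty":-2,"tz":-2.5,"ax":1,"ay":0,"az":0,"claw":0},
  {"tx":0,"ty":0,"tz":0,"ax":0,"ay":0,"az":0,"claw":0},
  {"tx":0,"ty":0,"tz":0,"ax":0,"ay":0,"az":0,"claw":0},
])

```text
time: 7.8
ee_pos: [0.5196, -0.2953, 0.0205]
tcp_rot: [[-0.002, -0.13, 0.991], [0.001, 0.992, 0.13], [-1.0, 0.001, -0.002]]
wrist_force: [0.1, -0.4, 0.2]
width: 0.0008
```

```bash
python3 rel.py; python3 m2.py -82 4;  python3 - <<'E'
import cv2,numpy as np
a=cv2.imread('pics/top4.png')[120:340,220:500]; b=cv2.imread('pics/scene4.png')[170:390,130:470]
cv2.imwrite('pics/c4.png',np.hstack([a,b]))
E
```

```text
7.8 pos [ 0.5196 -0.2953  0.0205] theta -82.52 rel pin mm in tool-tray frame [142.  115.3] down [-0.002  0.001 -1.   ] F [ 0.1 -0.4  0.2] 0.0007550624350315285
red top [ 0.4269 -0.2579] -67.68534475510928 1987.9998779296875 pin [ 0.3554551  -0.20503007]
red scene [ 0.4148 -0.1403] -131.68042616082585 3474.595703125 pin [ 0.43101803 -0.05296666]
```

View pics/c4.png

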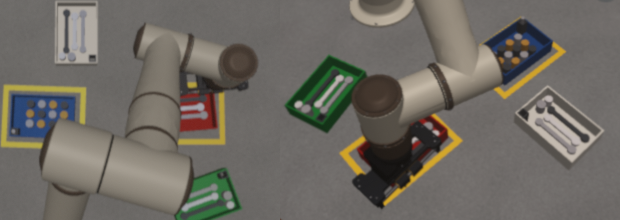

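The arm still hides the tray. I'll retreat and clear the view to measure it.

send_rows([
  {"tx":0,"ty":0,"tz":10,"ax":0,"ay":0,"az":0,"claw":0},
  {"tx":0,"ty":0,"tz":10,"ax":0,"ay":0,"az":0,"claw":0},
  {"tx":0,"ty":0,"tz":10,"ax":0,"ay":0,"az":0,"claw":0},
  {"tx":-33,"ty":0,"tz":0,"ax":0,"ay":0,"az":0,"claw":0},
  {"tx":-33,"ty":0,"tz":0,"ax":0,"ay":0,"az":0,"claw":0},
  {"tx":-33,"ty":0,"tz":0,"ax":0,"ay":0,"az":0,"claw":0},
  {"tx":-33,"ty":0,"tz":0,"ax":0,"ay":0,"az":0,"claw":0},
  {"tx":-33,"ty":0,"tz":0,"ax":0,"ay":0,"az":0,"claw":0},
  {"tx":-33,"ty":0,"tz":0,"ax":0,"ay":0,"az":0,"claw":0},
])

```text
time: 8.65
ee_pos: [0.5511, -0.2909, 0.2205]
tcp_rot: [[0.0, -0.131, 0.991], [-0.0, 0.991, 0.131], [-1.0, -0.0, 0.0]]
wrist_force: [0.8, 0.6, -0.3]
width: 0.0006
```

send_rows([
  {"tx":0,"ty":-21,"tz":-28,"ax":0,"ay":0,"az":0,"claw":0},
  {"tx":0,"ty":-21,"tz":-28,"ax":0,"ay":0,"az":0,"claw":0},
  {"tx":0,"ty":-21,"tz":-28,"ax":0,"ay":0,"az":0,"claw":0},
  {"tx":0,"ty":-21,"tz":-28,"ax":0,"ay":0,"az":0,"claw":0},
  {"tx":0,"ty":-21,"tz":-28,"ax":0,"ay":0,"az":0,"claw":0},
  {"tx":0,"ty":-21,"tz":-28,"ax":0,"ay":0,"az":0,"claw":0},
  {"tx":0,"ty":-21,"tz":-28,"ax":0,"ay":0,"az":0,"claw":0},
  {"tx":0,"ty":-21,"tz":-28,"ax":0,"ay":0,"az":0,"claw":0},
  {"tx":0,"ty":-21,"tz":-28,"ax":0,"ay":0,"az":0,"claw":0},
  {"tx":0,"ty":-21,"tz":-28,"ax":0,"ay":0,"az":0,"claw":0},
])

```text
time: 9.48
ee_pos: [0.2997, -0.5374, 0.2188]
tcp_rot: [[0.0, -0.131, 0.991], [-0.0, 0.991, 0.131], [-1.0, -0.0, 0.0]]
wrist_force: [0.4, -0.8, -0.4]
width: 0.0004
```

send_rows([
  {"tx":0,"ty":-21,"tz":-28,"ax":0,"ay":0,"az":0,"claw":0},
  {"tx":0,"ty":-21,"tz":-28,"ax":0,"ay":0,"az":0,"claw":0},
])

```text
time: 9.65
ee_pos: [0.2496, -0.5865, 0.2187]
tcp_rot: [[0.0, -0.131, 0.991], [-0.0, 0.991, 0.131], [-1.0, -0.0, 0.0]]
wrist_force: [1.6, -0.6, -0.3]
width: 0.0003
```

```bash
python3 rel.py; python3 m2.py -82 5;  python3 - <<'E'
from fit import *
for n in('top','scene'):
    im=cv2.cvtColor(cv2.imread(f'pics/{n}5.png'),cv2.COLOR_BGR2RGB)
    x,f,k=fit_bay(im,camera_params(n),[.436,-.2455,-1.54]); print('bay',n,np.round(x[:2],4),np.degrees(x[2]),f,k)
a=cv2.imread('pics/top5.png')[170:300,330:480]; b=cv2.imread('pics/scene5.png')[240:390,170:330]
cv2.imwrite('pics/c5.png',np.hstack([cv2.resize(a,(400,400*130//150)),cv2.resize(b,(400,375))[:346]]))
E
```

```text
9.65 pos [ 0.2496 -0.5865  0.2187] theta -82.46 rel pin mm in tool-tray frame [ 395.3 -190.7] down [ 0. -0. -1.] F [ 1.6 -0.6 -0.3] 0.00029080106844875343
red top [ 0.4412 -0.2391] -81.03682431571968 231.9994659423828 pin [ 0.38389008 -0.17118998]
red scene [ 0.44   -0.2396] -83.50033287629743 277.0000305175781 pin [ 0.38571649 -0.1693325 ]
bay top [ 0.4339 -0.2448] -88.34765702233055 0.002784409277228669 1013
bay scene [ 0.435  -0.2454] -87.96252763931514 0.0035693344540609516 1512
```

View pics/c5.png

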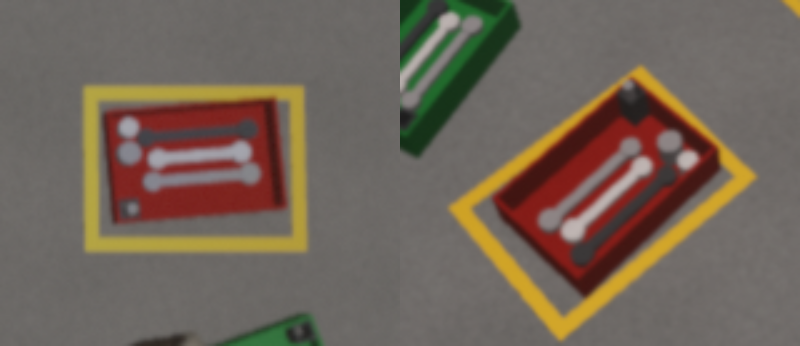

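The tray is in the bay at about -82.3° and the bay is at about -88.1°. The measured angle agrees with the tool's contact geometry. I'll return by the same path and add about 5.8° of arc.

send_rows([
  {"tx":0,"ty":25.2,"tz":33.6,"ax":0,"ay":0,"az":0,"claw":0},
  {"tx":0,"ty":25.2,"tz":33.6,"ax":0,"ay":0,"az":0,"claw":0},
  {"tx":0,"ty":25.2,"tz":33.6,"ax":0,"ay":0,"az":0,"claw":0},
  {"tx":0,"ty":25.2,"tz":33.6,"ax":0,"ay":0,"az":0,"claw":0},
  {"tx":0,"ty":25.2,"tz":33.6,"ax":0,"ay":0,"az":0,"claw":0},
  {"tx":0,"ty":25.2,"tz":33.6,"ax":0,"ay":0,"az":0,"claw":0},
  {"tx":0,"ty":25.2,"tz":33.6,"ax":0,"ay":0,"az":0,"claw":0},
  {"tx":0,"ty":25.2,"tz":33.6,"ax":0,"ay":0,"az":0,"claw":0},
  {"tx":0,"ty":25.2,"tz":33.6,"ax":0,"ay":0,"az":0,"claw":0},
  {"tx":0,"ty":25.2,"tz":33.6,"ax":0,"ay":0,"az":0,"claw":0},
])

```text
time: 10.58
ee_pos: [0.5501, -0.291, 0.2189]
tcp_rot: [[0.001, -0.132, 0.991], [-0.0, 0.991, 0.132], [-1.0, -0.0, 0.001]]
wrist_force: [0.8, -0.8, -0.8]
width: 0.0005
```

send_rows([
  {"tx":25,"ty":0,"tz":0,"ax":0,"ay":0,"az":0,"claw":0},
  {"tx":25,"ty":0,"tz":0,"ax":0,"ay":0,"az":0,"claw":0},
  {"tx":25,"ty":0,"tz":0,"ax":0,"ay":0,"az":0,"claw":0},
  {"tx":25,"ty":0,"tz":0,"ax":0,"ay":0,"az":0,"claw":0},
  {"tx":25,"ty":0,"tz":0,"ax":0,"ay":0,"az":0,"claw":0},
  {"tx":25,"ty":0,"tz":0,"ax":0,"ay":0,"az":0,"claw":0},
  {"tx":25,"ty":0,"tz":0,"ax":0,"ay":0,"az":0,"claw":0},
  {"tx":23,"ty":0,"tz":0,"ax":0,"ay":0,"az":0,"claw":0},
  {"tx":0,"ty":0,"tz":0,"ax":0,"ay":0,"az":0,"claw":0},
])

```text
time: 11.33
ee_pos: [0.5453, -0.2916, 0.0155]
tcp_rot: [[-0.009, -0.13, 0.991], [0.003, 0.991, 0.13], [-1.0, 0.005, -0.009]]
wrist_force: [-1.4, -0.3, -1.2]
width: 0.0007
```

```bash
python3 rel.py
```

```text
11.33 pos [ 0.5453 -0.2916  0.0155] theta -82.51 rel pin mm in tool-tray frame [141.7 141.2] down [-0.009  0.003 -1.   ] F [-1.4 -0.3 -1.2] 0.0007221896261349961
```

send_rows([
  {"tx":0,"ty":0,"tz":-8,"ax":0,"ay":0,"az":0,"claw":0},
  {"tx":0,"ty":0,"tz":-8,"ax":0,"ay":0,"az":0,"claw":0},
  {"tx":0,"ty":0,"tz":-4,"ax":0,"ay":0,"az":0,"claw":0},
  {"tx":0,"ty":0,"tz":-2,"ax":0,"ay":0,"az":0,"claw":0},
  {"tx":0,"ty":0,"tz":0,"ax":0,"ay":0,"az":0,"claw":0},
])

```text
time: 11.75
ee_pos: [0.5261, -0.2969, 0.0222]
tcp_rot: [[0.002, -0.13, 0.992], [-0.001, 0.992, 0.13], [-1.0, -0.001, 0.002]]
wrist_force: [-0.5, 1.0, -0.1]
width: 0.0007
```

```bash
python3 rel.py
```

```text
11.75 pos [ 0.5261 -0.2969  0.0222] theta -82.53 rel pin mm in tool-tray frame [144.5 121.5] down [ 0.002 -0.001 -1.   ] F [-0.5  1.  -0.1] 0.0006848924196580459
```

send_rows([
  {"tx":0,"ty":0,"tz":-3,"ax":0,"ay":0,"az":0,"claw":0},
  {"tx":0,"ty":0,"tz":-3,"ax":0,"ay":0,"az":0,"claw":0},
  {"tx":0,"ty":-2.8,"tz":-3.5,"ax":1.4,"ay":0,"az":0,"claw":0},
  {"tx":0,"ty":-2.8,"tz":-3.5,"ax":1.4,"ay":0,"az":0,"claw":0},
  {"tx":0,"ty":-2.8,"tz":-3.5,"ax":1.4,"ay":0,"az":0,"claw":0},
  {"tx":0,"ty":-2.8,"tz":-3.5,"ax":1.4,"ay":0,"az":0,"claw":0},
  {"tx":0,"ty":0,"tz":0,"ax":0,"ay":0,"az":0,"claw":0},
  {"tx":0,"ty":0,"tz":0,"ax":0,"ay":0,"az":0,"claw":0},
  {"tx":0,"ty":0,"tz":0,"ax":0,"ay":0,"az":0,"claw":0},
])

```text
time: 12.5
ee_pos: [0.5072, -0.3102, 0.0206]
tcp_rot: [[0.0, -0.033, 0.999], [-0.0, 0.999, 0.033], [-1.0, -0.0, 0.0]]
wrist_force: [2.1, -0.8, 0.5]
width: 0.0006
```

```bash
python3 rel.py
```

```text
12.5 pos [ 0.5072 -0.3102  0.0206] theta -88.1 rel pin mm in tool-tray frame [144.6 115.7] down [ 0. -0. -1.] F [ 2.1 -0.8  0.5] 0.000583194650254654
```

send_rows([
  {"tx":0,"ty":0,"tz":10,"ax":0,"ay":0,"az":0,"claw":0},
  {"tx":0,"ty":0,"tz":10,"ax":0,"ay":0,"az":0,"claw":0},
  {"tx":0,"ty":0,"tz":10,"ax":0,"ay":0,"az":0,"claw":0},
  {"tx":-33,"ty":0,"tz":0,"ax":0,"ay":0,"az":0,"claw":0},
  {"tx":-33,"ty":0,"tz":0,"ax":0,"ay":0,"az":0,"claw":0},
  {"tx":-33,"ty":0,"tz":0,"ax":0,"ay":0,"az":0,"claw":0},
  {"tx":-33,"ty":0,"tz":0,"ax":0,"ay":0,"az":0,"claw":0},
  {"tx":-33,"ty":0,"tz":0,"ax":0,"ay":0,"az":0,"claw":0},
  {"tx":-33,"ty":0,"tz":0,"ax":0,"ay":0,"az":0,"claw":0},
])

```text
time: 13.25
ee_pos: [0.5376, -0.3083, 0.22]
tcp_rot: [[-0.001, -0.034, 0.999], [0.0, 0.999, 0.034], [-1.0, 0.0, -0.001]]
wrist_force: [0.6, 0.1, -0.1]
width: 0.0006
```

send_rows([
  {"tx":0,"ty":-26.8,"tz":-29.6,"ax":0,"ay":0,"az":0,"claw":0},
  {"tx":0,"ty":-26.8,"tz":-29.6,"ax":0,"ay":0,"az":0,"claw":0},
  {"tx":0,"ty":-26.8,"tz":-29.6,"ax":0,"ay":0,"az":0,"claw":0},
  {"tx":0,"ty":-26.8,"tz":-29.6,"ax":0,"ay":0,"az":0,"claw":0},
  {"tx":0,"ty":-26.8,"tz":-29.6,"ax":0,"ay":0,"az":0,"claw":0},
  {"tx":0,"ty":-26.8,"tz":-29.6,"ax":0,"ay":0,"az":0,"claw":0},
  {"tx":0,"ty":-26.8,"tz":-29.6,"ax":0,"ay":0,"az":0,"claw":0},
  {"tx":0,"ty":-26.8,"tz":-29.6,"ax":0,"ay":0,"az":0,"claw":0},
  {"tx":0,"ty":-26.8,"tz":-29.6,"ax":0,"ay":0,"az":0,"claw":0},
  {"tx":0,"ty":-26.8,"tz":-29.6,"ax":0,"ay":0,"az":0,"claw":0},
])

```text
time: 14.08
ee_pos: [0.2494, -0.5877, 0.2184]
tcp_rot: [[-0.0, -0.034, 0.999], [0.001, 0.999, 0.034], [-1.0, 0.001, -0.0]]
wrist_force: [0.4, 0.3, -1.0]
width: 0.0004
```

```bash
python3 rel.py; python3 m2.py -88 6;  python3 - <<'E'
from fit import *
for n in('top','scene'):
    im=cv2.cvtColor(cv2.imread(f'pics/{n}6.png'),cv2.COLOR_BGR2RGB)
    x,f,k=fit_bay(im,camera_params(n),[.436,-.2455,-1.54]); print('bay',n,np.round(x[:2],4),np.degrees(x[2]),f,k)
im=cv2.cvtColor(cv2.imread('pics/top6.png'),cv2.COLOR_BGR2RGB)
print('blue',fit_tray([(im,camera_params('top'))],[.4133,.1585,-1.594],'blue'))
a=cv2.imread('pics/top6.png')[100:320,200:600]; b=cv2.imread('pics/scene6.png')[240:390,170:330]
cv2.imwrite('pics/c6.png',np.hstack([a,cv2.resize(b,(235,220))]))
E
```

```text
14.08 pos [ 0.2494 -0.5877  0.2184] theta -88.06 rel pin mm in tool-tray frame [ 413.3 -151.5] down [-0.     0.001 -1.   ] F [ 0.4  0.3 -1. ] 0.00041404892969194065
red top [ 0.4362 -0.241 ] -89.82070461089292 258.0 pin [ 0.3899576 -0.1651839]
red scene [ 0.4349 -0.2443] -90.18204746306188 313.0 pin [ 0.38915799 -0.16818724]
bay top [ 0.4359 -0.2448] -88.47693736788926 0.002716141234672319 991
bay scene [ 0.4351 -0.246 ] -88.06172790984947 0.003648245058461108 1389
blue ([np.float64(0.41329469664871155), np.float64(0.15848817905143492), np.float64(-1.5937988118357338)], np.float64(302.0))
```

View pics/c6.png

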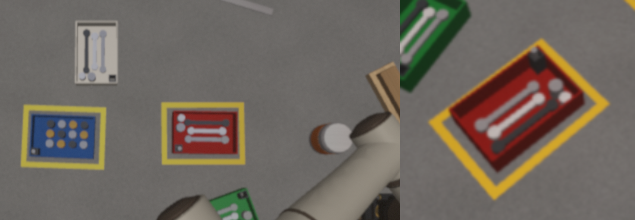

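The crop shows the red tray lying square in the bay, with the blue tray, white tray and can where they were. The free fits put the angle 1–2° off the bay, so I'll refine it with the pin held fixed and use the blue tray to check for bias.

```bash
python3 - <<'E'
from fit import *
pin=np.array([-.076,-.046]); B=np.array([[a*.09,b*.06,c] for a in(-1,1) for b in(-1,1) for c in(0,.045)])
for n in('top','scene'):
    im=cv2.cvtColor(cv2.imread(f'pics/{n}6.png'),cv2.COLOR_BGR2RGB);p=camera_params(n)
    for kind,b0 in(('red',[.4355,-.2455,-1.54]),('blue',[.4133,.1585,-1.59])):
        bay=fit_bay(im,p,b0)[0]; P=bay[:2]+R(bay[2])@pin
        m=big(cv2.morphologyEx(masks(im,kind).astype(np.uint8),cv2.MORPH_CLOSE,np.ones((5,5))))
        v,u=np.nonzero(m); T=hullmask(cv2.convexHull(np.float32(np.c_[u,v]))[:,0])
        best=[]
        for d in np.arange(-4,4.1,.25):
            t=bay[2]+np.radians(d)
            e=min(np.abs(hullmask([pix(p,[*(P+o+R(t)@(q[:2]-pin)),q[2]]) for q in B])-T).sum() for o in np.array([[i,j] for i in(-.003,-.0015,0,.0015,.003) for j in(-.003,-.0015,0,.0015,.003)]))
            best.append((round(float(e)),d))
        print(n,kind,np.degrees(bay[2]).round(2),sorted(best)[:5])
E
```

```text
top red -88.47 [(251, np.float64(0.0)), (253, np.float64(-1.0)), (259, np.float64(-0.25)), (260, np.float64(0.25)), (260, np.float64(0.75))]
top blue -90.4 [(271, np.float64(2.0)), (296, np.float64(1.5)), (296, np.float64(1.75)), (300, np.float64(3.0)), (302, np.float64(0.75))]
scene red -88.06 [(306, np.float64(0.75)), (315, np.float64(-0.75)), (319, np.float64(-1.0)), (320, np.float64(-2.25)), (323, np.float64(-1.25))]
scene blue -90.24 [(1060, np.float64(1.5)), (1072, np.float64(-1.75)), (1075, np.float64(3.25)), (1079, np.float64(-2.0)), (1082, np.float64(1.25))]
```

Red is within about 1° of the bay (best fits 0 and +0.75°), which is within the measurement noise. The robot is clear, so I hand in.

```bash
python3 -c "
from plant import *
print(hand_in())"
```

```text
the job is handed in; nothing more can be done
None
```

The red tray now lies in its yellow bay, and I've handed the job in. I turned it about 90° clockwise around its pin with the shut fingers, pushing on its long +y side near the free corner. After the first 84° I backed off to measure, then pushed the last 6° and retreated. That took about 14 s of the 37 s. Wrist force never read above about 6 N at the end of any move.

**Last checks:**
- **Position:** the tray centre came out within about 4 mm of the bay centre, and it looks square inside the tape.
- **Angle:** the fits disagree slightly. Free fits put the tray 1.3–2.1° past the bay angle. Fits with the pin held fixed gave 0° and +0.75°, and the last finger contact matched the bay to about 0.1°. The same fixed-pin fit put the untouched blue tray 1.5–2° off its own bay, so I treated the difference as camera noise.
- **Other things:** the blue tray's fit is unchanged. The paint can and white tray look unmoved in the last picture, and the robot is touching nothing.

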